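# Torque the centrifuge rotor nut and put the wrench back

### The arm

A 7-joint arm with a two-finger parallel gripper is mounted at the origin on the work surface. World frame = base frame: x ahead of the robot, y to its left, z up, the work surface at z = 0. Lengths are in m, angles in rad, forces in N, time in s.
With the tool pointing down it reaches from about 0.4 to 0.85 m from the base axis. Payload 10.4 kg.
Tool frame: the origin (TCP) lies between the finger pads; the fingertips stand ahead of it and the grasp point (between the pads) lies 5 mm behind it (manip.tip_extent is the z of the fingertips in the tool frame, in m); z points along the fingers, y is the line along which they close (so a half turn about z gives the same grasp; the last joint's range is limited). The gripper opens to 85 mm and grips with 20 to 120 N. Pads are 22 mm wide; open, the fingers measure 114 mm over their backs; the gripper's body (76 mm by 85 mm) begins 54 mm behind the grasp point. The pads swing forward as they close: fully open they stand 13 mm farther back than shut.
Start: joints at [-1.157, 0.332, -0.065, 1.46, 0.022, 1.35, -0.088], TCP at [0.264, 0.566, 0.245] pointing down, gripper open.
Joint ranges: [-2.6, 2.6], [-0.5, 2.12], [-1.47, 1.34], [0.16, 2.42], [-1.27, 4.41], [0.06, 2.06], [-2.6, 2.6]. Speed limits (rad/s): [2.22, 2.22, 2.79, 2.79, 3.14, 3.14, 3.14].

### API

Orientations are given as a unit quaternion [x, y, z, w].
In Python, from workcell import status, viewer, manip gives the robot as it stands.
- The arm moves only by the tool play_rows, never from a script. Its argument "plan" is one flat list of numbers, 7 for each row, row after row: the turn, a rotation vector about the tool's x, y, z in degrees, then the shift along the tool's x, y, z in m, then the opening, from 0 (shut) to 1 (fully open). In form: [ax, ay, az, dx, dy, dz, grip, ax, ay, az, dx, dy, dz, grip, ...]. A call has 1 to 20 rows; each row is the pose to reach, as a shift and turn from the pose commanded when the call began, along the tool's axes at that moment; what a row does not reach only later rows make up. A row lasts 1/8 s, in which the tool goes at most 62.5 mm and 10.7 degrees, less where a joint would pass 70% of its speed; a pose out of reach is approached as far as the arm can. A call with a gripper value outside its range is refused whole. The fingers move at their own pace and stop on an object; "squeeze" is the grip in N (left out, the last holds). Time passes only in rows, so rows that repeat a pose let the fingers close. It gives the time, the measured TCP pose, the force, the opening and the grip force at its end, in the units of the state.
- status.get_obs(): the state, without advancing time (a new reading comes with each control period).
- viewer.camera(name): name is "scene" or "side" or "wrist"; returns the picture (384x512x3 uint8, red, green, blue); there is no depth.
- viewer.camera_model(name): a dict with "fx", "fy", "cx", "cy" (pixels), "R" (3x3) and "t" (3): a world point X has camera coordinates R X + t. Camera axes: x right, y down, z forward; pixel columns grow to the right and rows downward; lengths in m; the calibration is good to about 2 mm. A picture is of the moment at which its call begins: read the wrist's pose just before it. camera_model takes no time and is no camera call; for the wrist camera it gives the pose at the moment of the call.
- manip.hand_in(): hands the job in; it is judged then, once.
The state is a dict: "clock": time; "joint_pos": joint angles; "joint_velocities": joint speeds; "tau": joint torques, N m; "position": TCP position; "ee_rot": TCP orientation; "ft_force": force on the tool from outside, world axes, zero at the start; "torque": the same for the moment, N m; "grip_width": opening from 0.0 (shut) to 1.0 (fully open); "grasp_force": force on a finger pad.
Only numpy, scipy, OpenCV 4.12 (cv2) and the standard library are available. Lean on these libraries where they do the work, as an engineer would, in place of code of your own. Each camera call takes 0.05 s, during which the arm holds its last target. There are 200 camera calls.

### The job

Take the torque wrench from its rest, fit its ring fully down over the square nut on top of the centrifuge rotor and turn it clockwise (seen from above) until the nut comes tight and the wrench clicks, that is its handle breaks over at the hinge; stop there, well before the hinge runs to the end of its travel. Then lift the wrench off without loosening the nut and lay it back on its rest with the ring over the peg, and let go. Do not force anything down, and leave the other things on the bench where they are.

Things in the scene. Friction and masses are not known exactly. Their poses are not given: they have to be found in the camera images.
- wrench_ring (a point): Centre of the square steel ring of the loose torque wrench (0.40 kg, 270 mm long). Ring 60 x 60 mm, 20 mm high, with a 44 mm square opening right through; this point is 10 mm above its underside. x axis: from the ring toward the handle (hinge straight); z up; the opening's sides are parallel to x and y.
- wrench_grip (a point): Grip point on the centre line of the wrench's black handle, 140 mm from the ring's centre when the hinge is straight and at the same height. The handle is 26 mm wide, 18 mm high and runs from 95 to 235 mm from the ring's centre; x axis along it away from the ring, z up. The wrench balances about 20 mm from here toward the ring.
- handle (a joint): Break-over hinge (vertical pin 45 mm from the ring's centre). 0 = straight; grows as the handle swings clockwise from the ring; hard stop at 0.40 rad. Stays at 0 up to about 1.1 N m (12 N at the grip point), then yields with slightly rising force (15 N at 0.3 rad); springs back when eased. Past 0.10 rad it has clicked; past 0.30 rad is overdone.
- nut_top (a point): Top centre of the rotor's steel nut: 40 mm square, 22 mm high, its upper 8 mm tapering to 28 mm. x, y parallel to its sides, z up, its turning axis. Fully down, the ring lies on the rotor lid, its centre 12 mm below this point. Fits at any quarter turn, 2 mm room a side, 0.1 rad play each way; with the handle toward the robot's right (-y, within 45 degrees) there is room for the whole turn.
- rotor_nut (a joint): Turn of the nut, growing clockwise seen from above. It turns easily (0.35 N m) for 0.5 to 0.85 rad from where it starts, then comes up tight on its seat; the reading at which it is tight is marked nowhere and must be felt.
- rotor: Aluminium centrifuge rotor, 156 mm across (stand 170 mm), on a fixed round stand; its flat lid is 90 mm above the table. Origin on the table on the nut's axis.
- rest: Fixed grey wrench rest: base 285 x 70 x 8 mm, origin under its centre, x axis from ring to handle of the wrench. At x = -135 mm a 62 mm square pad, top 35 mm above the table, carries the ring, with a peg 18 mm across standing 12 mm up inside it. At x = 82 mm a pad 30 x 62 mm, top 36 mm, carries the handle. Open between the pads; the grip point lies at x = 5 mm, 45 mm up.
- tube_rack: white tube rack 75 x 190 mm, 101 mm high with its capped tubes, bystander; origin under its centre
- spray_bottle: white plastic bottle, 64 mm across, 170 mm high, bystander; origin under its centre
- dishes: two stacked clear dishes, 92 mm across, 29 mm high, bystander; origin under the centre
- flat_spanner: plain flat spanner 150 mm long without a hinge, lying on the table, a bystander not meant for this nut; origin near its middle
- glove_box: paper glove box 120 x 200 x 70 mm high, bystander; origin under its centre
- beaker: clear plastic beaker 68 mm across, 80 mm high, bystander; origin under its centre
- spare_cap: spare aluminium rotor cap, a disc 48 mm across and 22 mm high, bystander; origin under its centre
- wrench: The torque wrench as a whole; origin at the underside of its ring, on the ring's axis.
Things that resemble listed ones, but are neither listed nor needed, are in the scene too. What is meant by the rotor is not blue, and is the smaller of those in its own colour.

How it is judged:
By the outcome, as a careful person would: the job done as asked, in the order asked, and still so for the second after the job is handed in, with the robot touching nothing.
It also fails if it takes over 72 s, if anything falls off the work surface, if the arm or the gripper's body presses on something with over 40 N, if the wrist force passes 120 N, or if a joint passes its speed limit or range.

## Working session

There is one attempt and no reset: what is moved stays moved. The work goes in short steps, Python scripts to look and compute and a tool call to move; the robot and the scene stay as the last step left them, time stands still between calls to the robot, and variables do not carry over. Pictures are saved under pics/ and viewed, at most 10 in all, crops included, and the job is handed in when it is done.

Besides the shell and the picture viewer there is one more tool, called after "Emit:" by a JSON object that holds its "op" and its "data". play_rows: Moves the arm, as the interface text tells. Its arguments: {"type":"object","properties":{"plan":{"type":"array","items":{"type":"number"}},"squeeze":{"type":"number"}},"required":["plan"]}

```bash
mkdir -p pics; ls; python3 - <<'E'
from workcell import status, viewer, manip
import cv2,numpy as np
o=status.get_obs();print(o['clock'],o['position'],o['ee_rot'],o['ft_force'],o['grip_width'],manip.tip_extent)
a=viewer.camera('scene');b=viewer.camera('side')
cv2.imwrite('pics/scene.png',cv2.resize(a[:,:,::-1],(800,600),interpolation=cv2.INTER_CUBIC))
cv2.imwrite('pics/side.png',cv2.resize(b[:,:,::-1],(800,600),interpolation=cv2.INTER_CUBIC))
for n in('scene','side','wrist'):
  m=viewer.camera_model(n);print(n,m['fx'],m['cx'],m['cy'],np.round(-np.array(m['R']).T@m['t'],3),np.round(m['R'],2).tolist())
E
```

```text
pics
0.0 [0.26425082 0.56599081 0.24449279] [ 2.16682403e-01  9.76241874e-01 -7.23489908e-04 -1.29781653e-04] [0.25192862 0.52327936 0.40961006] 1.000030734562607 0.014
scene 396.3792278610538 257.7899451159412 194.46374534628563 [1.275 0.088 0.999] [[-0.04, 1.0, -0.0], [0.76, 0.03, -0.65], [-0.65, -0.03, -0.76]]
side 369.06235815587263 258.2948500322906 193.7583592161262 [ 0.013 -0.583  0.637] [[0.8, -0.6, 0.01], [-0.32, -0.45, -0.83], [0.5, 0.66, -0.55]]
wrist 279.1851937718937 260.0334941209883 190.66420457287 [0.199 0.596 0.374] [[0.42, 0.91, -0.0], [0.87, -0.41, 0.28], [0.25, -0.12, -0.96]]
```

View pics/scene.png

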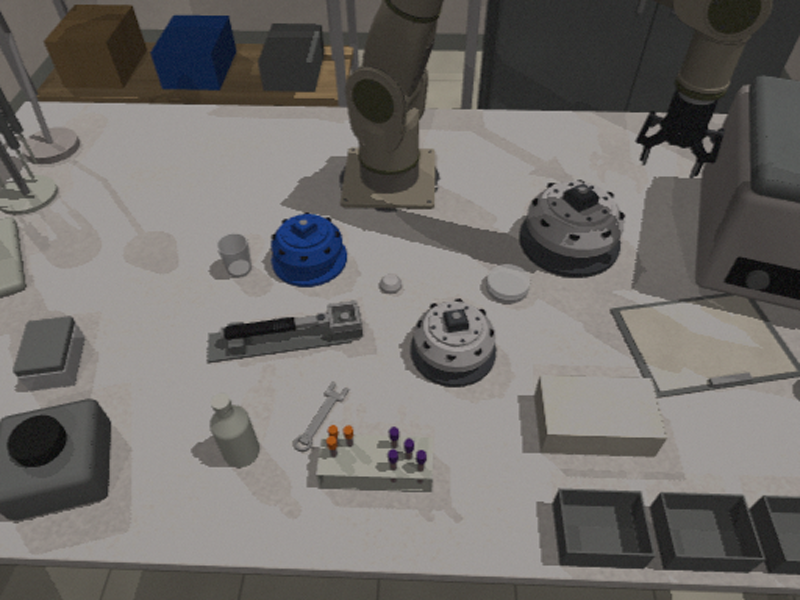

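View pics/side.png

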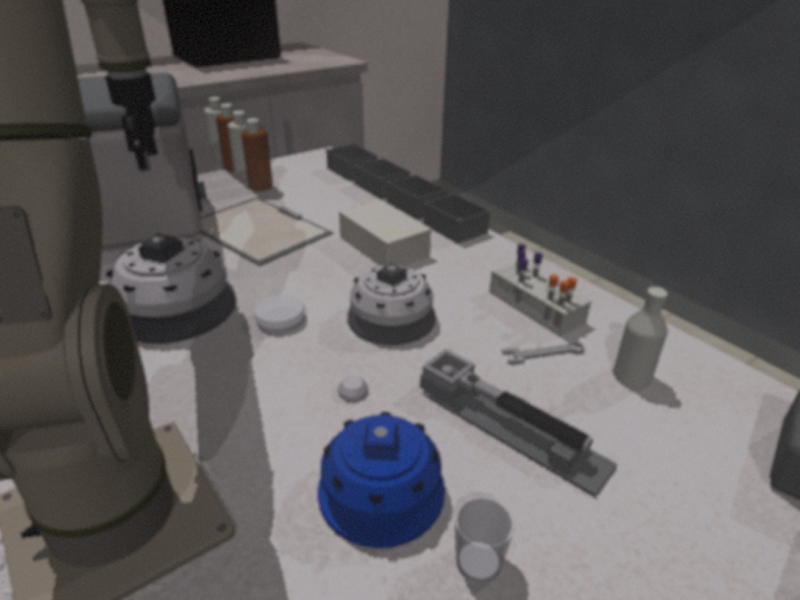

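The scene view shows three rotors: blue (308,245), large silver (573,225) and small silver (455,335). I choose the small silver one. The wrench lies on its rest with the ring at (345,318) and the handle to the image left (-y). The flat spanner at (320,415) is not the wrench. Next is one close crop to check the choice and to measure.

```bash
cat > h.py <<'E'
import numpy as np,cv2
from workcell import status,viewer,manip
from scipy.spatial.transform import Rotation as Rot
def px(m,X):
    c=np.array(m['R'])@np.array(X)+m['t'];return np.array([m['fx']*c[0]/c[2]+m['cx'],m['fy']*c[1]/c[2]+m['cy']])
def ray(m,u,v,z):
    R=np.array(m['R']);d=R.T@np.array([(u-m['cx'])/m['fx'],(v-m['cy'])/m['fy'],1]);o=-R.T@np.array(m['t'])
    return o+d*(z-o[2])/d[2]
def crop(im,x0,y0,w,h,s):
    return cv2.resize(im[y0:y0+h,x0:x0+w,::-1],None,fx=s,fy=s,interpolation=cv2.INTER_CUBIC)
E
python3 - <<'E'
from h import *
a=viewer.camera('scene')
cv2.imwrite('pics/c1.png',crop(a,125,180,200,70,4))
m=viewer.camera_model('scene')
for n,u,v,z in(('nut',456,312,.112),('ring',345,312,.055),('handle end',228,330,.054),('handle start',295,323,.054)):
    print(n,ray(m,u*.64,v*.64,z).round(3))
E
```

```text
nut [0.534 0.155 0.112]
ring [ 0.494 -0.061  0.055]
handle end [ 0.547 -0.283  0.054]
handle start [ 0.525 -0.156  0.054]
```

View pics/c1.png

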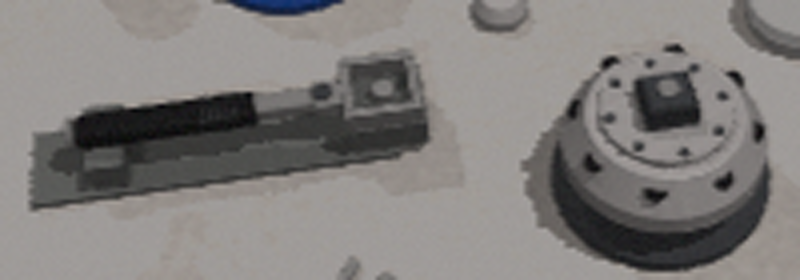

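The crop confirms the silver wrench with a black handle (ring at pixel (220,200)) and the small silver rotor with a dark square nut (pixel (292,204)). Next I work out the move to above the grip.

```bash
cat >> h.py <<'E'
def go(p,yaw):
    """row values to bring the TCP to p, tool down, tool x at yaw (deg); relative to measured pose"""
    o=status.get_obs();R0=Rot.from_quat(o['ee_rot']);c,s=np.cos(np.radians(yaw)),np.sin(np.radians(yaw))
    R1=Rot.from_matrix(np.array([[c,s,0],[s,-c,0],[0,0,-1]]))
    print('row',(R0.inv()*R1).as_rotvec(degrees=True).round(2),R0.inv().apply(np.array(p)-o['position']).round(4))
def st():
    o=status.get_obs();R=Rot.from_quat(o['ee_rot']).as_matrix()
    print('t',round(o['clock'],2),'p',o['position'].round(4),'yaw',np.degrees(np.arctan2(R[1,0],R[0,0])).round(2),'z',R[:,2].round(3),'F',o['ft_force'].round(1),'w',round(o['grip_width'],3),'gf',o['grasp_force'],'j',o['joint_pos'].round(2))
E
python3 -c "
from h import *
go([.527,-.197,.25],103.4)"
```

```text
row [-5.000e-02  3.000e-02  5.157e+01] [-0.5608 -0.5803 -0.0046]
```

Emit:
{"op": "play_rows", "data": {"plan": [0, 0, 51.6, -0.561, -0.58, -0.005, 1, 0, 0, 51.6, -0.561, -0.58, -0.005, 1, 0, 0, 51.6, -0.561, -0.58, -0.005, 1, 0, 0, 51.6, -0.561, -0.58, -0.005, 1, 0, 0, 51.6, -0.561, -0.58, -0.005, 1, 0, 0, 51.6, -0.561, -0.58, -0.005, 1, 0, 0, 51.6, -0.561, -0.58, -0.005, 1, 0, 0, 51.6, -0.561, -0.58, -0.005, 1, 0, 0, 51.6, -0.561, -0.58, -0.005, 1, 0, 0, 51.6, -0.561, -0.58, -0.005, 1, 0, 0, 51.6, -0.561, -0.58, -0.005, 1, 0, 0, 51.6, -0.561, -0.58, -0.005, 1, 0, 0, 51.6, -0.561, -0.58, -0.005, 1, 0, 0, 51.6, -0.561, -0.58, -0.005, 1, 0, 0, 51.6, -0.561, -0.58, -0.005, 1, 0, 0, 51.6, -0.561, -0.58, -0.005, 1, 0, 0, 51.6, -0.561, -0.58, -0.005, 1, 0, 0, 51.6, -0.561, -0.58, -0.005, 1]}}

```text
clock: 2.4
position: [0.5274, -0.1959, 0.2505]
ee_rot: [0.62, 0.785, 0.0, 0.0]
ft_force: [0.3, -0.7, -0.4]
grip_width: 0.997
grasp_force: 0.0
```

```bash
python3 - <<'E'
from h import *
st()
m=viewer.camera_model('wrist');a=viewer.camera('wrist');np.save('w1.npy',a);np.save('w1m.npy',m,allow_pickle=True)
cv2.imwrite('pics/w1.png',crop(a,0,0,512,384,1.5625))
for X in([.494,-.061,.055],[.527,-.197,.045],[.534,.155,.112]): print(px(m,X)*1.5625)
E
```

```text
t 2.4 p [ 0.5274 -0.1959  0.2505] yaw 103.44 z [ 0.001  0.001 -1.   ] F [ 0.3 -0.7 -0.4] w 0.997 gf 0.0 j [-0.38  0.22  0.77  1.66 -0.16  1.32  0.65]
[404.48717392  64.54513707]
[405.34123519 266.10764512]
[ 617.96043039 -503.67782314]
```

View pics/w1.png

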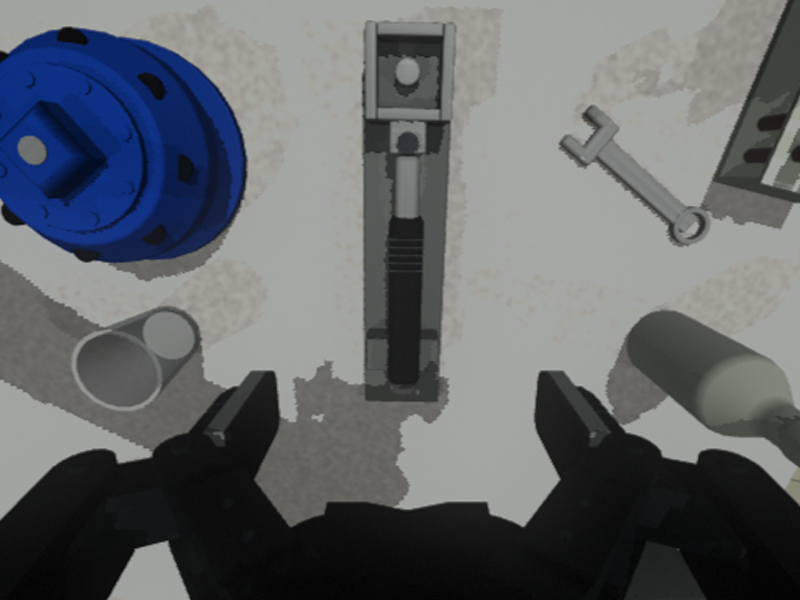

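The wrist view looks straight down on the wrench. The ring's top spans x 366–454 and y 23–121, the hinge pin is at (407,142) and the handle runs from (405,218) to (403,383).

```bash
python3 - <<'E'
from h import *
m=np.load('w1m.npy',allow_pickle=True).item()
f=lambda u,v,z:ray(m,u/1.5625,v/1.5625,z)
C=[f(366,23,.055),f(454,23,.055),f(454,121,.055),f(366,121,.055)]
r=np.mean(C,0);h=f(407,142,.055);a=f(405,218,.054);b=f(403.5,383,.054)
print('side',[np.linalg.norm(C[i]-C[i-1]).round(3) for i in range(4)],'ring',r.round(4),'pin',np.linalg.norm(h-r).round(3),'ends',np.linalg.norm(a-r).round(3),np.linalg.norm(b-r).round(3))
d=b-r;d2=b-a
print('yaw',np.degrees(np.arctan2(d[1],d[0])),np.degrees(np.arctan2(d2[1],d2[0])))
u=(b-r)/np.linalg.norm(b-r);g=r+.14*u;print('grip',g)
mm=(f(389,300,.054)+f(420.5,300,.054))/2; print('handle mid',mm, 'w',np.linalg.norm(f(389,300,.054)-f(420.5,300,.054)))
go([g[0],g[1],.04],103.4)
E
```

```text
side [np.float64(0.06), np.float64(0.058), np.float64(0.06), np.float64(0.061)] ring [ 0.4989 -0.0654  0.055 ] pin 0.044 ends 0.096 0.231
yaw -77.74460013363733 -77.12820873059913
grip [ 0.52857356 -0.20217078  0.05439397]
handle mid [ 0.53236015 -0.22140375  0.054     ] w 0.024522926631607177
row [ 0.03 -0.02  0.02] [-0.0063 -0.0004  0.2105]
```

Emit:
{"op": "play_rows", "data": {"plan": [0, 0, 0.8, -0.006, 0, 0.05, 1, 0, 0, 0.8, -0.006, 0, 0.1, 1, 0, 0, 0.8, -0.006, 0, 0.15, 1, 0, 0, 0.8, -0.006, 0, 0.18, 1, 0, 0, 0.8, -0.006, 0, 0.2, 1, 0, 0, 0.8, -0.006, 0, 0.21, 1, 0, 0, 0.8, -0.006, 0, 0.21, 1, 0, 0, 0.8, -0.006, 0, 0.21, 0, 0, 0, 0.8, -0.006, 0, 0.21, 0, 0, 0, 0.8, -0.006, 0, 0.21, 0, 0, 0, 0.8, -0.006, 0, 0.21, 0, 0, 0, 0.8, -0.006, 0, 0.21, 0, 0, 0, 0.8, -0.006, 0, 0.21, 0], "squeeze": 60}}

```text
clock: 4.08
position: [0.529, -0.2024, 0.0408]
ee_rot: [0.625, 0.78, 0.0, 0.0]
ft_force: [-1.8, 0.4, 6.5]
grip_width: 0.292
grasp_force: 59.7
```

```bash
python3 -c "
from h import *
st()"
```

```text
t 4.08 p [ 0.529  -0.2024  0.0408] yaw 102.58 z [ 0.001  0.    -1.   ] F [-1.8  0.4  6.5] w 0.292 gf 59.67239320278168 j [-0.26  0.48  0.67  1.85 -0.37  0.93  0.8 ]
```

The grip is firm: opening 0.292 (about 25 mm) at 60 N. I lift and move so that the nut comes into the wrist view beside the handle.

Emit:
{"op": "play_rows", "data": {"plan": [0, 0, 0, 0, 0, -0.02, 0, 0, 0, 0, 0, 0, -0.05, 0, 0, 0, 0, 0, 0, -0.1, 0, 0, 0, 0, 0, 0, -0.15, 0, 0, 0, 0, 0.02, 0, -0.19, 0, 0, 0, 0, 0.07, -0.002, -0.21, 0, 0, 0, 0, 0.12, -0.003, -0.21, 0, 0, 0, 0, 0.17, -0.004, -0.21, 0, 0, 0, 0, 0.22, -0.005, -0.21, 0, 0, 0, 0, 0.26, -0.007, -0.21, 0, 0, 0, 0, 0.29, -0.008, -0.21, 0, 0, 0, 0, 0.297, -0.008, -0.21, 0, 0, 0, 0, 0.297, -0.008, -0.21, 0, 0, 0, 0, 0.297, -0.008, -0.21, 0]}}

```text
clock: 5.82
position: [0.4565, 0.0844, 0.2505]
ee_rot: [0.626, 0.78, -0.0, 0.0]
ft_force: [0.4, 0.3, -3.2]
grip_width: 0.296
grasp_force: 59.7
```

```bash
python3 - <<'E'
from h import *
st()
m=viewer.camera_model('wrist');a=viewer.camera('wrist');np.save('w2m.npy',m,allow_pickle=True)
cv2.imwrite('pics/w2.png',crop(a,0,0,512,384,1.5625))
s=viewer.camera('side');cv2.imwrite('pics/s2.png',crop(s,0,0,512,384,1.5625))
E
```

```text
t 5.83 p [0.4565 0.0844 0.2505] yaw 102.45 z [ 0. -0. -1.] F [ 0.4  0.3 -3.2] w 0.296 gf 59.726430773735046 j [-0.81 -0.06  0.52  1.88  0.03  1.31 -0.09]
```

View pics/w2.png

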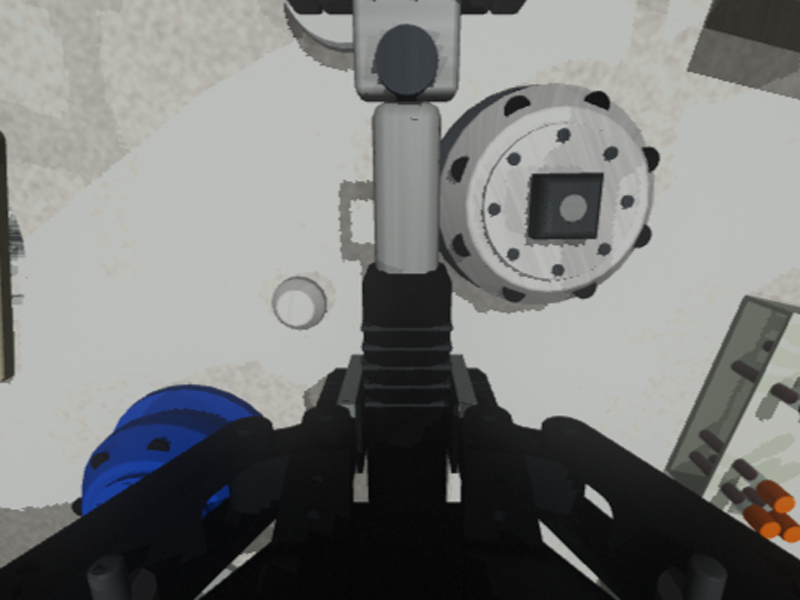

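The wrist view shows the nut at about (566,206), corners near (533,175), (604,172), (598,239) and (528,238). It is nearly aligned with the tool. The wrench hangs straight along tool x, with the hinge pin at (407,60). I rectify the nut region and fit its square.

```bash
python3 - <<'E'
from h import *
m=np.load('w2m.npy',allow_pickle=True).item()
a=cv2.imread('pics/w2.png');
g=cv2.cvtColor(a,cv2.COLOR_BGR2GRAY)
# rectify at z=.104: 0.5 mm/px, x right = world x, y up = world y
n0=ray(m,566/1.5625,206/1.5625,.104);print('nut approx',n0)
W=np.float32([[-.04,-.04],[.04,-.04],[.04,.04],[-.04,.04]])
src=np.float32([px(m,[n0[0]+w[0],n0[1]+w[1],.104])*1.5625 for w in W])
dst=np.float32([[(w[0]+.04)*5000,(.04-w[1])*5000] for w in W])
r=cv2.warpPerspective(a,cv2.getPerspectiveTransform(src,dst),(400,400),flags=cv2.INTER_CUBIC)
gr=cv2.cvtColor(r,cv2.COLOR_BGR2GRAY);b=(gr<110).astype(np.uint8);b=cv2.morphologyEx(b,cv2.MORPH_OPEN,np.ones((25,25)))
n,l,s,c=cv2.connectedComponentsWithStats(b);k=1+np.argmax(s[1:,4]);cs,_=cv2.findContours((l==k).astype(np.uint8),cv2.RETR_EXTERNAL,cv2.CHAIN_APPROX_NONE)
q=cv2.minAreaRect(cs[0]);print(q);print('centre',n0[0]+q[0][0]/5000-.04,n0[1]+.04-q[0][1]/5000,'size mm',np.array(q[1])/5)
cv2.drawContours(r,[cv2.boxPoints(q).astype(int)],0,(0,0,255),1)
cv2.imwrite('pics/nut.png',np.hstack([r,cv2.resize(crop(cv2.imread('pics/s2.png')[:,:,::-1],300,100,400,400,1),(400,400))]))
E
```

```text
nut approx [0.54242811 0.15420298 0.104     ]
((194.51361083984375, 213.07266235351562), (224.5709686279297, 228.73391723632812), 76.80353546142578)
centre 0.5413308336317846 0.15158844960157977 size mm [44.91419373 45.74678345]
```

View pics/nut.png

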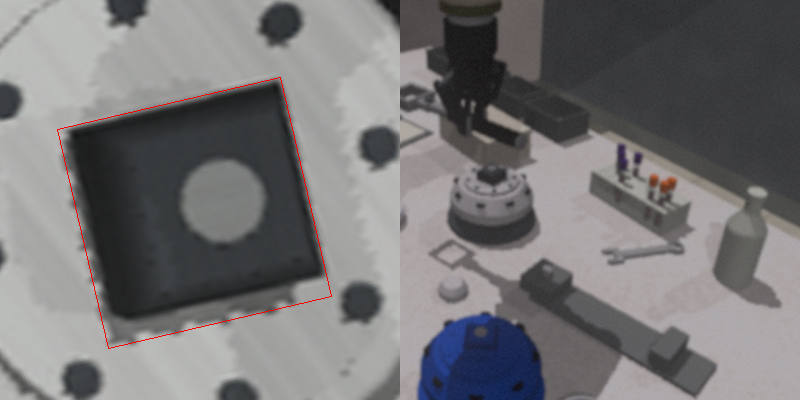

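The rectified crop gives a nut centre of about (0.5435, 0.154), with sides at 13° and -77°. The white dot on top and the far edge agree to 1 mm. That matches the wrench's present heading, so I move above the nut with the ring 0.14 m ahead of the TCP.

Emit:
{"op": "play_rows", "data": {"plan": [0, 0, 0, -0.045, 0.05, 0, 0, 0, 0, -0.5, -0.08, 0.09, 0, 0, 0, 0, -0.5, -0.091, 0.101, 0.02, 0, 0, 0, -0.5, -0.091, 0.101, 0.06, 0, 0, 0, -0.5, -0.091, 0.101, 0.09, 0, 0, 0, -0.5, -0.091, 0.101, 0.1, 0, 0, 0, -0.5, -0.091, 0.101, 0.1, 0, 0, 0, -0.5, -0.091, 0.101, 0.1, 0]}}

```text
clock: 6.92
position: [0.5755, 0.0189, 0.1518]
ee_rot: [0.622, 0.783, 0.001, 0.001]
ft_force: [-0.0, -0.1, -3.4]
grip_width: 0.291
grasp_force: 60.3
```

```bash
python3 - <<'E'
from h import *
st();go([.575,.0176,.108],103)
a=viewer.camera('scene');b=viewer.camera('side')
o=status.get_obs();R=Rot.from_quat(o['ee_rot'])
out=[]
for n,im in(('scene',a),('side',b)):
    m=viewer.camera_model(n);c=px(m,[.5435,.154,.13]);x,y=int(c[0])-45,int(c[1])-55
    k=crop(im,x,y,90,110,4.4)
    for dx in(-.03,.03):
        for dy in(-.03,.03):
            P=o['position']+R.apply([.14+dx,dy,-.0142]);q=(px(m,P)-[x,y])*4.4;cv2.circle(k,tuple(int(v) for v in q),2,(0,0,255),-1)
    q=(px(m,[.5435,.154,.112])-[x,y])*4.4;cv2.circle(k,tuple(int(v) for v in q),2,(0,255,0),-1);out.append(k)
cv2.imwrite('pics/above.png',np.hstack(out));print(np.hstack(out).shape)
E
```

```text
t 6.92 p [0.5755 0.0189 0.1518] yaw 103.07 z [ 0.002  0.001 -1.   ] F [-0.  -0.1 -3.4] w 0.291 gf 60.29879808425903 j [-0.64  0.33  0.63  1.74 -0.21  1.13  0.29]
row [0.13 0.   0.07] [-0.0011 -0.0009  0.0438]
(484, 792, 3)
```

View pics/above.png

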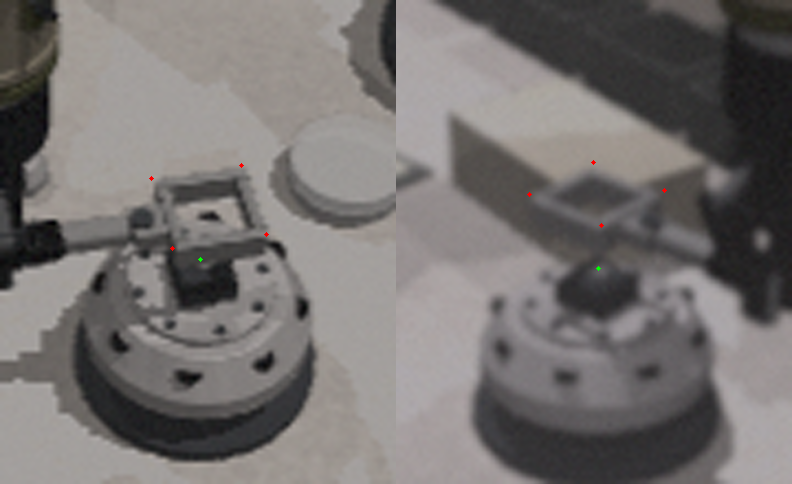

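Both views show the ring centred over the nut but drooping about 5 mm (2°) below the prediction. I tilt the tool 2° to level it and descend gently.

Emit:
{"op": "play_rows", "data": {"plan": [0, 1, 0, -0.001, -0.001, 0, 0, 0, 2, 0, -0.001, -0.001, 0.01, 0, 0, 2, 0, -0.001, -0.001, 0.02, 0, 0, 2, 0, -0.001, -0.001, 0.03, 0, 0, 2, 0, -0.001, -0.001, 0.035, 0, 0, 2, 0, -0.001, -0.001, 0.04, 0, 0, 2, 0, -0.001, -0.001, 0.044, 0, 0, 2, 0, -0.001, -0.001, 0.044, 0]}}

```text
clock: 8.02
position: [0.5738, 0.0178, 0.1061]
ee_rot: [0.622, 0.783, 0.011, -0.014]
ft_force: [-0.1, -0.2, -2.9]
grip_width: 0.298
grasp_force: 60.5
```

```bash
python3 -c "
from h import *
st();print(status.get_obs()['torque'].round(2))"
```

```text
t 8.03 p [0.5738 0.0178 0.1061] yaw 103.08 z [-0.008  0.034 -0.999] F [-0.1 -0.2 -2.9] w 0.298 gf 60.45678734779358 j [-0.59  0.39  0.61  1.78 -0.29  1.06  0.36]
[-0.17 -0.02 -0.02]
```

Emit:
{"op": "play_rows", "data": {"plan": [0, 0, 0, 0, 0, 0.003, 0, 0, 0, 0, 0, 0, 0.006, 0, 0, 0, 0, 0, 0, 0.008, 0, 0, 0, 0, 0, 0, 0.0095, 0, 0, 0, 0, 0, 0, 0.0095, 0]}}

```text
clock: 8.65
position: [0.5738, 0.0181, 0.0967]
ee_rot: [0.622, 0.783, 0.011, -0.014]
ft_force: [-0.1, 0.1, -4.3]
grip_width: 0.293
grasp_force: 60.5
```

```bash
python3 - <<'E'
from h import *
st();print(status.get_obs()['torque'].round(2))
a=viewer.camera('scene');b=viewer.camera('side')
out=[]
for n,im in(('scene',a),('side',b)):
    m=viewer.camera_model(n);c=px(m,[.5435,.154,.1]);x,y=int(c[0])-35,int(c[1])-35
    out.append(crop(im,x,y,70,70,5.7))
cv2.imwrite('pics/on.png',np.hstack(out))
E
```

```text
t 8.65 p [0.5738 0.0181 0.0967] yaw 103.07 z [-0.008  0.034 -0.999] F [-0.1  0.1 -4.3] w 0.293 gf 60.45637607574463 j [-0.59  0.4   0.6   1.79 -0.3   1.05  0.36]
[-0.14 -0.03 -0.01]
```

View pics/on.png

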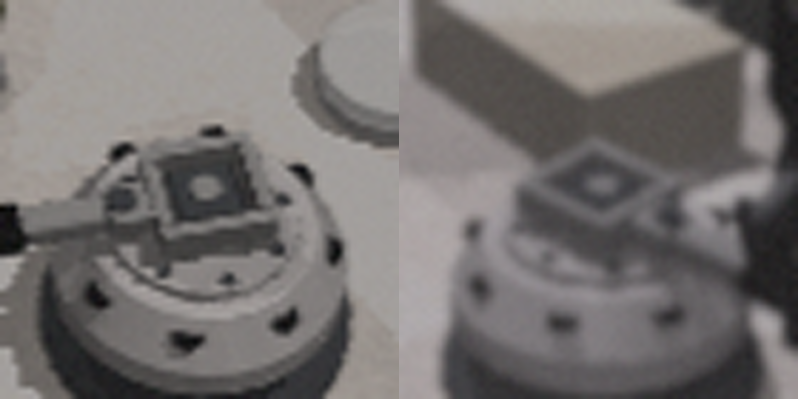

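The ring is over the nut and centred, with the nut's dot in the middle of the opening, and nothing is loaded yet. I lower it to light contact.

Emit:
{"op": "play_rows", "data": {"plan": [0, 0, 0, 0, 0, 0.0012, 0, 0, 0, 0, 0, 0, 0.0025, 0, 0, 0, 0, 0, 0, 0.0025, 0]}}

```text
clock: 9.12
position: [0.5737, 0.0182, 0.0942]
ee_rot: [0.622, 0.783, 0.011, -0.014]
ft_force: [-0.2, -0.1, -3.5]
grip_width: 0.291
grasp_force: 60.5
```

Emit:
{"op": "play_rows", "data": {"plan": [0, 0, 0, 0, 0, 0.001, 0, 0, 0, 0, 0, 0, 0.002, 0, 0, 0, 0, 0, 0, 0.002, 0]}}

```text
clock: 9.5
position: [0.5738, 0.0182, 0.0922]
ee_rot: [0.622, 0.783, 0.011, -0.014]
ft_force: [-0.1, 1.3, -3.3]
grip_width: 0.29
grasp_force: 60.5
```

Emit:
{"op": "play_rows", "data": {"plan": [0, 0, 0, 0, 0, 0.001, 0, 0, 0, 0, 0, 0, 0.002, 0, 0, 0, 0, 0, 0, 0.002, 0]}}

```text
clock: 9.88
position: [0.574, 0.0182, 0.0906]
ee_rot: [0.622, 0.783, 0.011, -0.014]
ft_force: [-0.6, -1.4, 1.1]
grip_width: 0.294
grasp_force: 61.1
```

```bash
python3 - <<'E'
from h import *
st();print(status.get_obs()['torque'].round(2))
b=viewer.camera('side');m=viewer.camera_model('side');c=px(m,[.5435,.154,.1])
k=crop(b,int(c[0])-35,int(c[1])-35,130,80,6)
cv2.imwrite('pics/on2.png',k)
E
```

```text
t 9.88 p [0.574  0.0182 0.0906] yaw 103.06 z [-0.008  0.034 -0.999] F [-0.6 -1.4  1.1] w 0.294 gf 61.058961153030396 j [-0.58  0.41  0.6   1.79 -0.3   1.03  0.37]
[0.18 0.32 0.05]
```

View pics/on2.png

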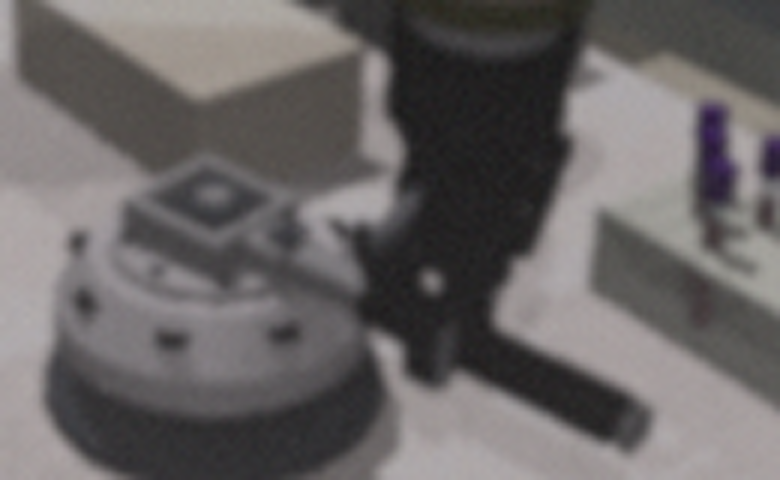

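The ring touches the lid: the vertical force went from -3.4 to +1.1 N. The contact height suggests the wrench was level before the 2° tilt, so I take the tilt out while raising the TCP to match, and compare the forces.

Emit:
{"op": "play_rows", "data": {"plan": [0, -1, 0, 0, 0, -0.002, 0, 0, -2, 0, 0, 0, -0.0042, 0, 0, -2, 0, 0, 0, -0.0042, 0, 0, -2, 0, 0, 0, -0.0042, 0]}}

```text
clock: 10.42
position: [0.574, 0.0184, 0.0946]
ee_rot: [0.622, 0.783, 0.0, 0.0]
ft_force: [0.8, -0.2, 1.1]
grip_width: 0.293
grasp_force: 61.0
```

```bash
python3 - <<'E'
from h import *
st();print(status.get_obs()['torque'].round(2))
E
```

```text
t 10.43 p [0.574  0.0184 0.0946] yaw 103.08 z [ 0.  0. -1.] F [ 0.8 -0.2  1.1] w 0.293 gf 61.04700207710266 j [-0.61  0.4   0.61  1.8  -0.27  1.03  0.33]
[0.42 0.03 0.06]
```

The ring lies flat on the lid under light load, with the tool level. I turn clockwise about the nut in an arc of radius 0.14 m: first 27°, which is less than the minimum of free travel.

Emit:
{"op": "play_rows", "data": {"plan": [0, 0, 3, 0.0002, -0.0073, 0, 0, 0, 0, 6, 0.0008, -0.0146, 0, 0, 0, 0, 9, 0.0017, -0.0219, 0, 0, 0, 0, 12, 0.0031, -0.0291, 0, 0, 0, 0, 15, 0.0048, -0.0362, 0, 0, 0, 0, 18, 0.0069, -0.0433, 0, 0, 0, 0, 21, 0.0093, -0.0502, 0, 0, 0, 0, 24, 0.0121, -0.0569, 0, 0, 0, 0, 27, 0.0153, -0.0636, 0, 0, 0, 0, 27, 0.0153, -0.0636, 0, 0, 0, 0, 27, 0.0153, -0.0636, 0, 0]}}

```text
clock: 11.8
position: [0.5086, 0.0174, 0.0946]
ee_rot: [0.788, 0.616, -0.0, 0.0]
ft_force: [0.4, -5.4, 1.1]
grip_width: 0.295
grasp_force: 61.1
```

```bash
cat >> h.py <<'E'
def turn():
    o=status.get_obs();R=Rot.from_quat(o['ee_rot']);F=R.inv().apply(o['ft_force'])
    d=o['position'][:2]-np.array([.543,.1543])
    st();print('Ftool',F.round(1),'T',o['torque'].round(2),'r',np.linalg.norm(d).round(4),'arc yaw',np.degrees(np.arctan2(d[1],d[0])).round(2))
E
python3 -c "
from h import *
turn()"
```

```text
t 11.8 p [0.5086 0.0174 0.0946] yaw 76.03 z [ 0.001 -0.001 -1.   ] F [ 0.4 -5.4  1.1] w 0.295 gf 61.13577604293823 j [-0.77  0.27  0.73  1.97 -0.21  0.98 -0.18]
Ftool [-5.1  1.7 -1.1] T [-0.68 -0.11 -0.18] r 0.1411 arc yaw -104.09
```

Still turning freely, with 1.7 N tangential. A 5 N radial push shows I am about 1.5 mm too close to the nut, so I ease back and carry on in small steps.

Emit:
{"op": "play_rows", "data": {"plan": [0, 0, 2, -0.0014, -0.0049, 0, 0, 0, 0, 4, -0.0012, -0.0098, 0, 0, 0, 0, 4, -0.0012, -0.0098, 0, 0]}}

```text
clock: 12.18
position: [0.4992, 0.02, 0.0948]
ee_rot: [0.808, 0.589, 0.001, 0.0]
ft_force: [1.7, -0.3, 0.4]
grip_width: 0.289
grasp_force: 60.9
```

```bash
python3 -c "
from h import *
turn()"
```

```text
t 12.18 p [0.4992 0.02   0.0948] yaw 72.11 z [ 0.001  0.001 -1.   ] F [ 1.7 -0.3  0.4] w 0.289 gf 60.914230942726135 j [-0.8   0.24  0.75  1.99 -0.2   0.98 -0.27]
Ftool [ 0.3  1.7 -0.4] T [ 0.17 -0.66 -0.29] r 0.1412 arc yaw -108.05
```

Emit:
{"op": "play_rows", "data": {"plan": [0, 0, 2, 0.0001, -0.0049, 0, 0, 0, 0, 4, 0.0003, -0.0098, 0, 0, 0, 0, 4, 0.0003, -0.0098, 0, 0]}}

```text
clock: 12.55
position: [0.49, 0.0234, 0.0948]
ee_rot: [0.828, 0.56, 0.001, 0.0]
ft_force: [3.1, 0.2, 0.5]
grip_width: 0.293
grasp_force: 60.9
```

```bash
python3 -c "
from h import *
turn()"
```

```text
t 12.55 p [0.49   0.0234 0.0948] yaw 68.14 z [ 0.001  0.001 -1.   ] F [3.1 0.2 0.5] w 0.293 gf 60.92709124088287 j [-0.82  0.22  0.76  2.01 -0.18  0.97 -0.35]
Ftool [ 1.4  2.8 -0.5] T [ 0.3  -0.8  -0.32] r 0.1413 arc yaw -112.05
```

Emit:
{"op": "play_rows", "data": {"plan": [0, 0, 2, 0.0001, -0.0049, 0, 0, 0, 0, 4, 0.0005, -0.0098, 0, 0, 0, 0, 4, 0.0005, -0.0098, 0, 0]}}

```text
clock: 12.92
position: [0.4827, 0.0266, 0.0953]
ee_rot: [0.847, 0.531, 0.002, 0.002]
ft_force: [10.7, -4.0, -2.6]
grip_width: 0.299
grasp_force: 60.6
```

```bash
python3 -c "
from h import *
turn()"
```

```text
t 12.93 p [0.4827 0.0266 0.0953] yaw 64.14 z [ 0.005 -0.001 -1.   ] F [10.7 -4.  -2.6] w 0.299 gf 60.572471022605896 j [-0.85  0.2   0.77  2.03 -0.17  0.97 -0.45]
Ftool [ 1.1 11.4  2.7] T [-0.56 -2.1   0.08] r 0.1412 arc yaw -115.28
```

The nut has come tight: 11.4 N tangential at about 38°. From here the handle should break at the hinge, so I move the TCP in an arc about the hinge pin, 95 mm ahead.

Emit:
{"op": "play_rows", "data": {"plan": [0, 0, 2, 0.0001, -0.0033, 0, 0, 0, 0, 4, 0.0002, -0.0066, 0, 0, 0, 0, 4, 0.0002, -0.0066, 0, 0]}}

```text
clock: 13.3
position: [0.4768, 0.0297, 0.0953]
ee_rot: [0.865, 0.501, 0.002, 0.001]
ft_force: [9.2, -3.4, -1.7]
grip_width: 0.296
grasp_force: 60.6
```

```bash
python3 -c "
from h import *
turn()"
```

```text
t 13.3 p [0.4768 0.0297 0.0953] yaw 60.16 z [ 0.005 -0.001 -1.   ] F [ 9.2 -3.4 -1.7] w 0.296 gf 60.628180503845215 j [-0.87  0.18  0.78  2.05 -0.16  0.96 -0.53]
Ftool [1.6 9.7 1.7] T [-0.66 -2.02  0.23] r 0.1411 arc yaw -117.99
```

The force holds steady at about 10–11 N while the handle swings, so the hinge is yielding. By the yaw bounds it stands between 0.07 and 0.14 rad. Another 5° puts it at roughly 0.16–0.23 rad, well short of 0.30.

Emit:
{"op": "play_rows", "data": {"plan": [0, 0, 2.5, 0.0001, -0.0041, 0, 0, 0, 0, 5, 0.0004, -0.0083, 0, 0, 0, 0, 5, 0.0004, -0.0083, 0, 0]}}

```text
clock: 13.68
position: [0.4697, 0.0342, 0.0952]
ee_rot: [0.886, 0.463, 0.002, 0.001]
ft_force: [9.0, -3.5, -2.3]
grip_width: 0.292
grasp_force: 60.6
```

```bash
python3 - <<'E'
from h import *
turn()
a=crop(viewer.camera('wrist'),0,0,512,384,1.5625);b=cv2.imread('pics/w2.png')
out=[]
for k in(b,a):
    g=cv2.GaussianBlur(cv2.cvtColor(k[0:160,300:520],cv2.COLOR_BGR2GRAY),(5,5),0)
    e=cv2.Canny(g,30,90);L=cv2.HoughLinesP(e,1,np.pi/720,25,minLineLength=35,maxLineGap=6)
    for x1,y1,x2,y2 in(L[:,0] if L is not None else []): print((x1+300,y1,x2+300,y2),np.degrees(np.arctan2(y2-y1,x2-x1)).round(1))
    print('--');out.append(cv2.resize(k[0:300,200:600],None,fx=1,fy=1))
cv2.imwrite('pics/hinge.png',np.hstack(out))
E
```

```text
t 13.68 p [0.4697 0.0342 0.0952] yaw 55.16 z [ 0.004 -0.001 -1.   ] F [ 9.  -3.5 -2.3] w 0.292 gf 60.641398429870605 j [-0.9   0.17  0.79  2.06 -0.14  0.96 -0.64]
Ftool [2.3 9.4 2.3] T [-0.66 -2.01  0.33] r 0.1407 arc yaw -121.4
(np.int32(460), np.int32(56), np.int32(460), np.int32(6)) -90.0
(np.int32(454), np.int32(76), np.int32(456), np.int32(16)) -88.1
(np.int32(375), np.int32(101), np.int32(376), np.int32(159)) 89.0
--
(np.int32(341), np.int32(5), np.int32(365), np.int32(110)) 77.1
(np.int32(482), np.int32(60), np.int32(519), np.int32(22)) -45.8
(np.int32(362), np.int32(103), np.int32(400), np.int32(93)) -14.7
(np.int32(451), np.int32(145), np.int32(497), np.int32(120)) -28.5
(np.int32(449), np.int32(5), np.int32(454), np.int32(47)) 83.2
(np.int32(463), np.int32(87), np.int32(514), np.int32(50)) -36.0
(np.int32(324), np.int32(90), np.int32(361), np.int32(97)) 10.7
(np.int32(318), np.int32(130), np.int32(357), np.int32(138)) 11.6
(np.int32(355), np.int32(63), np.int32(364), np.int32(100)) 76.3
--
```

View pics/hinge.png

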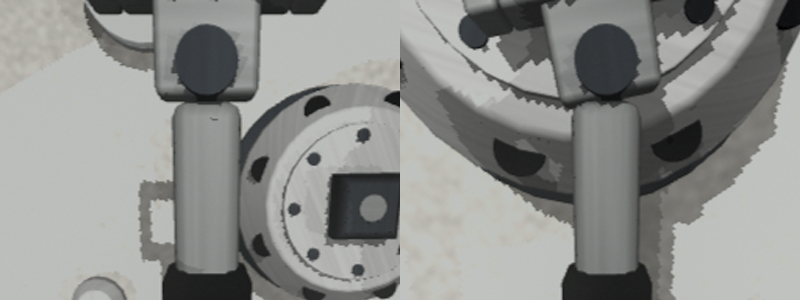

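The right half (now) against the left half (straight) shows the head turned about 12° from the handle, so the hinge is at about 0.2 rad. It has clicked and is below 0.3, so I stop there and ease back about the hinge.

Emit:
{"op": "play_rows", "data": {"plan": [0, 0, -2.5, 0.0001, 0.0041, 0, 0, 0, 0, -5, 0.0004, 0.0083, 0, 0, 0, 0, -7.5, 0.0008, 0.0124, 0, 0, 0, 0, -10, 0.0014, 0.0165, 0, 0, 0, 0, -11, 0.0018, 0.0181, 0, 0, 0, 0, -11, 0.0018, 0.0181, 0, 0]}}

```text
clock: 14.48
position: [0.4856, 0.0252, 0.0952]
ee_rot: [0.838, 0.546, 0.001, 0.001]
ft_force: [8.4, -2.8, -1.7]
grip_width: 0.293
grasp_force: 60.7
```

```bash
python3 -c "
from h import *
turn()"
```

```text
t 14.47 p [0.4856 0.0252 0.0952] yaw 66.15 z [ 0.004 -0.001 -1.   ] F [ 8.4 -2.8 -1.7] w 0.293 gf 60.683913230895996 j [-0.84  0.21  0.77  2.03 -0.17  0.97 -0.4 ]
Ftool [0.9 8.8 1.7] T [-0.39 -1.9  -0.05] r 0.1413 arc yaw -113.95
```

Emit:
{"op": "play_rows", "data": {"plan": [0, 0, -1, 0, 0.0024, 0, 0, 0, 0, -2, 0, 0.0049, 0, 0, 0, 0, -2, 0, 0.0049, 0, 0]}}

```text
clock: 14.85
position: [0.489, 0.0235, 0.0948]
ee_rot: [0.829, 0.56, 0.001, 0.0]
ft_force: [4.2, -1.8, 0.1]
grip_width: 0.294
grasp_force: 61.0
```

```bash
python3 -c "
from h import *
turn()"
```

```text
t 14.85 p [0.489  0.0235 0.0948] yaw 68.1 z [ 0.002 -0.    -1.   ] F [ 4.2 -1.8  0.1] w 0.294 gf 61.01814150810242 j [-0.83  0.22  0.76  2.02 -0.18  0.97 -0.36]
Ftool [-0.1  4.5 -0.1] T [-0.04 -1.17 -0.57] r 0.1415 arc yaw -112.42
```

Emit:
{"op": "play_rows", "data": {"plan": [0, 0, -2, 0.0001, 0.0049, 0, 0, 0, 0, -4, 0.0003, 0.0098, 0, 0, 0, 0, -4, 0.0003, 0.0098, 0, 0]}}

```text
clock: 15.22
position: [0.4975, 0.0199, 0.0945]
ee_rot: [0.809, 0.588, -0.0, 0.0]
ft_force: [1.3, -3.6, 1.2]
grip_width: 0.293
grasp_force: 61.2
```

```bash
python3 -c "
from h import *
turn()"
```

```text
t 15.22 p [0.4975 0.0199 0.0945] yaw 72.06 z [ 0.    -0.001 -1.   ] F [ 1.3 -3.6  1.2] w 0.293 gf 61.170968413352966 j [-0.8   0.24  0.75  2.   -0.2   0.98 -0.27]
Ftool [-3.   2.4 -1.2] T [-0.32 -0.59 -0.35] r 0.1419 arc yaw -108.71
```

The moment matches a pure sideways push at the ring centre, with no couple on the nut. I shift 1.5 mm to centre the ring, then lift slowly.

Emit:
{"op": "play_rows", "data": {"plan": [0, 0, 0, -0.0013, 0.0013, 0, 0, 0, 0, 0, -0.0013, 0.0013, 0, 0, 0, 0, 0, -0.0013, 0.0013, -0.002, 0, 0, 0, 0, -0.0013, 0.0013, -0.005, 0, 0, 0, 0, -0.0013, 0.0013, -0.005, 0]}}

```text
clock: 15.85
position: [0.4976, 0.0189, 0.0994]
ee_rot: [0.809, 0.588, -0.0, -0.0]
ft_force: [0.6, 0.8, -3.1]
grip_width: 0.292
grasp_force: 60.5
```

```bash
python3 -c "
from h import *
turn()"
```

```text
t 15.85 p [0.4976 0.0189 0.0994] yaw 72.09 z [-0.001 -0.    -1.   ] F [ 0.6  0.8 -3.1] w 0.292 gf 60.45098304748535 j [-0.8   0.23  0.75  1.99 -0.19  0.99 -0.27]
Ftool [0.9 0.3 3.1] T [ 0.04 -0.14 -0.07] r 0.1428 arc yaw -108.53
```

Emit:
{"op": "play_rows", "data": {"plan": [0, 0, 0, 0, 0, -0.005, 0, 0, 0, 0, 0, 0, -0.01, 0, 0, 0, 0, 0, 0, -0.02, 0, 0, 0, 0, 0, 0, -0.035, 0, 0, 0, 0, 0, 0, -0.065, 0, 0, 0, 0, 0, 0, -0.095, 0, 0, 0, 0, 0, 0, -0.11, 0, 0, 0, 0, 0, 0, -0.11, 0]}}

```text
clock: 16.85
position: [0.4985, 0.019, 0.2104]
ee_rot: [0.809, 0.588, 0.001, 0.0]
ft_force: [0.0, -0.2, -5.2]
grip_width: 0.29
grasp_force: 60.6
```

```bash
python3 - <<'E'
from h import *
st();go([.529,-.2024,.21],102.6)
m=viewer.camera_model('side');s=viewer.camera('side');cv2.imwrite('pics/lift.png',crop(s,0,0,512,384,1.5625))
# predicted ring-top outline if undrooped, for numeric check of the tilt
o=status.get_obs();R=Rot.from_quat(o['ee_rot']);g=cv2.cvtColor(s,cv2.COLOR_RGB2GRAY)
T=lambda dz:np.array([px(m,o['position']+R.apply([.14+a,b,-.0142+dz])) for a,b in((-.03,-.03),(.03,-.03),(.03,.03),(-.03,.03))])
e=cv2.GaussianBlur(cv2.Canny(g,40,110),(3,3),0).astype(float)
for dz in np.arange(-.004,.0121,.002):
    k=np.zeros_like(g);cv2.polylines(k,[np.round(T(dz)*16).astype(int)],True,255,1,shift=4);print(round(dz,3),(e*(k>0)).sum().round())
E
```

```text
t 16.85 p [0.4985 0.019  0.2104] yaw 72.08 z [ 0.002  0.001 -1.   ] F [ 0.  -0.2 -5.2] w 0.29 gf 60.55718421936035 j [-0.87  0.07  0.78  1.87 -0.05  1.22 -0.38]
row [  0.1   -0.07 -30.52] [-2.013e-01  9.720e-02  2.000e-04]
-0.004 2109.0
-0.002 2462.0
0.0 2921.0
0.002 3062.0
0.004 2745.0
0.006 2029.0
0.008 1662.0
0.01 1679.0
0.012 2029.0
```

Now to above the rest. I return to the exact pose of the grasp.

Emit:
{"op": "play_rows", "data": {"plan": [0, 0, -3, -0.02, 0.01, 0, 0, 0, 0, -8, -0.06, 0.029, 0, 0, 0, 0, -13, -0.1, 0.048, 0, 0, 0, 0, -19, -0.14, 0.068, 0, 0, 0, 0, -25, -0.175, 0.085, 0, 0, 0, 0, -29, -0.195, 0.094, 0, 0, 0, 0, -30.5, -0.201, 0.097, 0, 0, 0, 0, -30.5, -0.201, 0.097, 0, 0, 0, 0, -30.5, -0.201, 0.097, 0, 0]}}

```text
clock: 18.02
position: [0.5282, -0.2015, 0.2087]
ee_rot: [0.625, 0.78, -0.0, -0.001]
ft_force: [-0.0, -0.2, -4.9]
grip_width: 0.291
grasp_force: 60.4
```

```bash
python3 - <<'E'
from h import *
st();go([.529,-.2024,.0425],102.6)
E
```

```text
t 18.02 p [ 0.5282 -0.2015  0.2087] yaw 102.57 z [-0.001  0.    -1.   ] F [-0.  -0.2 -4.9] w 0.291 gf 60.435919761657715 j [-0.44  0.29  0.87  1.71 -0.23  1.25  0.7 ]
row [-0.06 -0.04 -0.03] [-0.0012  0.0007  0.1662]
```

Emit:
{"op": "play_rows", "data": {"plan": [0, 0, 0, -0.001, 0.001, 0.03, 0, 0, 0, 0, -0.001, 0.001, 0.07, 0, 0, 0, 0, -0.001, 0.001, 0.11, 0, 0, 0, 0, -0.001, 0.001, 0.135, 0, 0, 0, 0, -0.001, 0.001, 0.147, 0, 0, 0, 0, -0.001, 0.001, 0.155, 0, 0, 0, 0, -0.001, 0.001, 0.161, 0, 0, 0, 0, -0.001, 0.001, 0.165, 0, 0, 0, 0, -0.001, 0.001, 0.165, 0]}}

```text
clock: 19.15
position: [0.5298, -0.2029, 0.0446]
ee_rot: [0.625, 0.78, 0.0, 0.0]
ft_force: [-1.0, -0.2, -4.5]
grip_width: 0.29
grasp_force: 60.3
```

```bash
python3 -c "
from h import *
st()"
```

```text
t 19.15 p [ 0.5298 -0.2029  0.0446] yaw 102.58 z [ 0.  0. -1.] F [-1.  -0.2 -4.5] w 0.29 gf 60.31120777130127 j [-0.32  0.5   0.75  1.85 -0.42  0.95  0.84]
```

No contact yet. A few more millimetres down.

Emit:
{"op": "play_rows", "data": {"plan": [0, 0, 0, 0, 0, 0.0015, 0, 0, 0, 0, 0, 0, 0.003, 0, 0, 0, 0, 0, 0, 0.0035, 0, 0, 0, 0, 0, 0, 0.0035, 0]}}

```text
clock: 19.65
position: [0.5297, -0.2029, 0.041]
ee_rot: [0.625, 0.78, 0.0, -0.0]
ft_force: [-0.3, 0.2, -3.6]
grip_width: 0.29
grasp_force: 60.4
```

```bash
python3 -c "
from h import *
st()
m=viewer.camera_model('side');s=viewer.camera('side');cv2.imwrite('pics/rest.png',crop(s,0,0,512,384,1.5625))"
```

```text
t 19.65 p [ 0.5297 -0.2029  0.041 ] yaw 102.57 z [ 0.  0. -1.] F [-0.3  0.2 -3.6] w 0.29 gf 60.4297149181366 j [-0.32  0.51  0.75  1.85 -0.42  0.94  0.84]
```

Emit:
{"op": "play_rows", "data": {"plan": [0, 0, 0, 0, 0, 0.001, 0, 0, 0, 0, 0, 0, 0.0015, 0, 0, 0, 0, 0, 0, 0.0015, 0]}}

```text
clock: 20.08
position: [0.5298, -0.2029, 0.0408]
ee_rot: [0.625, 0.78, 0.001, -0.0]
ft_force: [-7.8, 3.8, 15.6]
grip_width: 0.293
grasp_force: 63.0
```

Contact. I ease up 1 mm and let go.

Emit:
{"op": "play_rows", "data": {"plan": [0, 0, 0, 0, 0, -0.001, 0, 0, 0, 0, 0, 0, -0.001, 0, 0, 0, 0, 0, 0, -0.001, 0.4, 0, 0, 0, 0, 0, -0.001, 0.7, 0, 0, 0, 0, 0, -0.001, 1, 0, 0, 0, 0, 0, -0.001, 1, 0, 0, 0, 0, 0, -0.001, 1, 0, 0, 0, 0, 0, -0.001, 1, 0, 0, 0, 0, 0, -0.03, 1, 0, 0, 0, 0, 0, -0.07, 1, 0, 0, 0, 0, 0, -0.12, 1, 0, 0, 0, 0, 0, -0.17, 1, 0, 0, 0, 0, 0, -0.21, 1, 0, 0, 0, 0, 0, -0.21, 1, 0, 0, 0, 0, 0, -0.21, 1]}}

```text
clock: 21.95
position: [0.5294, -0.2026, 0.2488]
ee_rot: [0.625, 0.78, 0.0, -0.0]
ft_force: [-0.0, -0.6, -0.5]
grip_width: 0.997
grasp_force: 0.0
```

```bash
python3 - <<'E'
from h import *
st()
m=viewer.camera_model('wrist');a=viewer.camera('wrist');k=crop(a,0,0,512,384,1.5625);cv2.imwrite('pics/w9.png',k)
m0=np.load('w1m.npy',allow_pickle=True).item();b=cv2.imread('pics/w1.png')
# bring the first picture into this view via the plane z=.055 and compare the wrench region
W=np.float32([[.45,0],[.55,0],[.6,-.3],[.5,-.3]])
s=np.float32([px(m0,[*w,.055])*1.5625 for w in W]);d=np.float32([px(m,[*w,.055])*1.5625 for w in W])
H=cv2.getPerspectiveTransform(s,d);b2=cv2.warpPerspective(b,H,(800,600))
f=lambda i,y0,y1:cv2.cvtColor(i,cv2.COLOR_BGR2GRAY)[y0:y1,330:490].astype(np.float32)
for n,y0,y1 in(('ring',25,150),('handle',210,390)): print(n,cv2.phaseCorrelate(f(b2,y0,y1),f(k,y0,y1)))
e=np.abs(f(b2,0,400)-f(k,0,400));print('diff',e.mean())
g=f(k,0,400);print('handle centre px',[330+np.where(g[y]<60)[0].mean().round(1) for y in(240,300,360)])
g=f(b2,0,400);print('before',[330+np.where(g[y]<60)[0].mean().round(1) for y in(240,300,360)])
r=lambda i:330+np.where(f(i,60,61)[0]>130)[0]
for i in(b2,k):
  t=f(i,95,120);print('ring bright cols',330+np.where((t>150).mean(0)>.3)[0][[0,-1]])
E
```

```text
t 21.95 p [ 0.5294 -0.2026  0.2488] yaw 102.59 z [-0.001  0.001 -1.   ] F [-0.  -0.6 -0.5] w 0.997 gf 0.0 j [-0.46  0.26  0.89  1.65 -0.21  1.33  0.68]
ring ((1.0454514379602529, 1.048762511024222), 0.8072732265472412)
handle ((0.6460533248134652, 0.2947997566159728), 0.48488396181000604)
diff 4.6805468
handle centre px [np.float64(405.5), np.float64(405.5), np.float64(407.0)]
before [np.float64(404.5), np.float64(404.0), np.float64(411.6)]
ring bright cols [330 489]
ring bright cols [330 489]
```

I have used all my picture views, so I checked by image registration: the wrench is back within about 1 mm of where it started, ring over the peg, and the gripper is clear. I hand it in.

```bash
python3 -c "
from workcell import manip
print(manip.hand_in())"
```

```text
the job is handed in; nothing more can be done
None
```

The nut is tight, the wrench clicked (hinge at about 0.2 rad, then eased back), and it is back on its rest with the ring over the peg. I handed the job in at 22 s. While setting it down, the vertical force rose to 15.6 N on first contact, and I eased off 1 mm before letting go.

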